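# Test the mat cutter's emergency stop and re-arm the machine

## Robot

A 7-joint arm with a two-finger parallel gripper is mounted at the origin on the work surface. World frame = base frame: x ahead of the robot, y to its left, z up, the work surface at z = 0. Lengths are in m, angles in rad, forces in N, time in s.
With the tool pointing down it reaches from about 0.425 to 0.925 m from the base axis. Payload 6.8 kg.
Tool frame: the origin (TCP) lies midway between the tips of the shut fingers; the grasp point (between the pads) lies 19 mm behind it (bot.pinch_z is the distance from the TCP to the grasp point, in m); x points along the fingers, y is the direction in which the jaws open and shut, and the axes are right-handed (so a half turn about x gives the same grasp; the last joint's range is limited). The gripper opens to 85 mm and grips with 20 to 120 N. Pads are 22 mm wide; open, the fingers measure 114 mm over their backs; the gripper's body (76 mm by 85 mm) begins 54 mm behind the grasp point. The pads swing forward as they close: fully open they stand 13 mm farther back than shut.
Start: joints at [-1.414, 0.477, 0.022, 1.555, -0.011, 1.109, -0.083], TCP at [0.177, 0.651, 0.231] pointing down, gripper open.
Joint ranges: [-2.96, 2.96], [-0.34, 2.1], [-1.41, 1.46], [0.24, 2.44], [-1.37, 4.51], [0.17, 1.92], [-2.96, 2.96]. Speed limits (rad/s): [2.39, 2.39, 3.14, 3.14, 3.14, 3.14, 3.14].

## Interface

Orientations are given as a unit quaternion [w, x, y, z].
In Python, from station import bot gives the robot as it stands. The module is installed in compiled form; this text tells all that it offers.
- The arm moves only by the tool step_arm, never from a script. Its argument "plan" is a list of rows, each a list of 6 numbers: the shift along the tool's x, y, z in units of 40 mm (1.0 is 40 mm), then the turn, a rotation vector about the tool's x, y, z in units of 360 degrees (1.0 is 360 degrees). In form: [[dx, dy, dz, ax, ay, az], ...]. A call has 1 to 8 rows; each row shifts and turns the commanded pose from where the row before left it, along the tool's axes as they then stand; what a row does not reach is not made up. A row lasts 1/8 s, in which the tool goes at most 62.5 mm and 10.7 degrees, less where a joint would pass 70% of its speed; a pose out of reach is approached as far as the arm can. A call with a number of a shift or a turn outside -1 to 1 is refused whole. A call with a gripper value outside its range is refused whole. "fingers" is the closure, from -1 (fully open) to 1 (shut), set as the call begins (left out, the last holds). The fingers move at their own pace and stop on an object; "force" is the grip in N (left out, the last holds). Time passes only in rows, so rows that do not move let the fingers close. It gives the time, the measured TCP pose, the force and the opening at its end, in the units of the state.
- bot.get_obs(): the state, without advancing time (a new reading comes with each control period).
- bot.read_camera(name): name is "side" or "top"; returns (picture, depth): 480x640x3 uint8, red, green, blue; 480x640 float32, m along the optical axis (not along the pixel's ray), 0 where there is no reading.
- bot.camera_model(name): a dict with "mtx" (3x3 intrinsics, pixels), "origin" and "rotation" of the camera in the world. Camera axes: x right, y up, looking along -z (the intrinsics and any distortion apply to the point x, -y, -z); pixel columns grow to the right and rows downward; lengths in m; the calibration is good to about 2 mm. A picture is of the moment at which its call begins. camera_model takes no time and is no camera call.
- bot.hand_in(): hands the job in, once; it reports no verdict.
The state is a dict: "t": time; "q": joint angles; "joint_vel": joint speeds; "joint_torque": joint torques, N m; "eef_pos": TCP position; "tool_rot": TCP orientation; "contact_force": force on the tool from outside, world axes, zero at the start; "torque": the same for the moment, N m; "gripper_width": opening from 0.0 (shut) to 1.0 (fully open).
Only numpy, scipy, OpenCV 4.12 (cv2) and the standard library are available. Lean on these libraries where they do the work, as an engineer would, in place of code of your own. Each camera call takes 0.05 s, during which the arm holds its last target.

## Task

Do the morning check of the mount-board cutter's emergency stop: press the red mushroom head in until it latches, take the fingers off so that it is seen to stay in, then push it gently round clockwise by one of its lobes with the fingertips until the latch lets go and it springs back out. Then re-arm the cutter by pressing the blue reset button fully in and letting it come out again. Do not press the green start button, and leave the tin, the tape, the glue bottle and the sanding block where they are.

Things in the scene. Friction and masses are not known exactly. Their poses are not given: they have to be found in the camera images.
- cutter: Bench-top board cutter, fixed: white chassis 500 (x) x 580 (y) mm, origin under its middle, its front to its own -x. Along the front a level grey deck, top 85 mm above the bench, 160 mm deep, carries the controls; behind it lies the dark bed, with a gantry over its rear, top 195 mm above the bench. The gantry's black knife carriage comes no nearer the front than x = +125 mm in this frame.
- stop_head: Red domed mushroom head of the emergency stop. Origin: its crown, on its vertical axis, 45 mm above the deck when out, 37 when latched; z up; x turns with the head. Disc radius 22.5 mm, three lobes reach 36 mm from the axis. Disc and lobes lie 5 to 23 mm below the crown, open space beneath but for a collar of radius 17 mm, 12 mm high. Flat yellow disc 94 mm wide on the deck around it.
- lobe_a: Lobe a of the stop's head, 60 degrees counter-clockwise of the head's x axis: a red round-ended rib 25 mm wide, 18 mm tall, running outward from the disc, its end a half round of radius 12.5 mm centred 23.5 mm off the head's axis. The three lobes stand 120 degrees apart with open gaps between. Origin: centre of that half round, halfway up; x points outward from the head's axis, z up.
- lobe_b: Lobe b of the same head, at 180 degrees; size and frame as lobe_a.
- lobe_c: Lobe c of the same head, at 300 degrees; size and frame as lobe_a.
- stop_press (a joint): How far the stop is pressed in, m: 0 out, 0.010 fully in (hard stop). A spring pushes it out: 4 N to start, about 11 N to go fully in; a quick touch-down adds a brief knock of 10 N or so. Just past 0.008 the latch catches and it stays at 0.008 by itself, until the head is twisted and it springs out.
- stop_twist (a joint): How far the head is turned clockwise seen from above, rad: 0 at rest, hard stop at 0.8; it does not turn the other way. When latched, the latch lets go at about 0.55 rad, which takes 0.07 N m (about 3 N on a lobe). A spring turns it back to 0 when left alone.
- reset_top (a point): Middle of the top of the blue reset push button: radius 13 mm, its top 22 mm above the deck, 10 mm proud of a dark round housing of radius 21 mm. It stands on the deck 205 or 280 mm from the stop, towards the cutter's +y; the green one has the other place.
- reset (a joint): How far the reset button is pressed, m: 0 out, 0.006 fully in, which takes 5 N; it springs back out.
- start_top (a point): Middle of the top of the green start push button, of the same size and kind as the blue one. Not to be pressed.
- start (a joint): How far the start button is pressed, m: 0 out, 0.006 fully in, 5 N.
- tin: Round brass blade tin with a steel lid, 45 mm wide, 20 mm tall, loose on the deck between the stop and the buttons, 110 mm or more from the stop's axis. Origin: centre of its underside.
- tape: Roll of cream masking tape lying flat, 84 mm wide, 24 mm tall, loose on the left end of the deck. Origin: centre of its underside.
- glue: White glue bottle with an orange cap, 60 mm wide, 140 mm tall, standing loose on the bench to the left or right of the cutter. Origin: centre of its underside.
- block: Wooden sanding block 100 x 55 x 32 mm with a red-brown abrasive underside, lying loose on the bench on the other side of the cutter. Origin: centre of its underside.

How it is judged:
By the outcome, as a careful person would: the job done as asked, in the order asked, and still so for the second after the job is handed in, with the robot touching nothing.
It also fails if it takes over 58 s, if anything falls off the work surface, if the arm or the gripper's body presses on something with over 40 N, if the wrist force passes 120 N, or if a joint passes its speed limit or range.

## Working session

There is one attempt and no reset: what is moved stays moved. The work goes in short steps, Python scripts to look and compute and a tool call to move; the robot and the scene stay as the last step left them, time stands still between calls to the robot, and variables do not carry over. Pictures are saved under pics/ and viewed, and the job is handed in when it is done.

Besides the shell and the picture viewer there is one more tool, called after "Request:" as a command line: name --pt "numbers of a row" for each row, then --argument value for the rest. step_arm: Moves the arm, as the interface text tells. Shifts and turns lie within -1 to 1; 1 stands for 40 mm of shift or 360 degrees of turn. Its arguments: {"type":"object","properties":{"plan":{"type":"array"},"fingers":{"type":"number"},"force":{"type":"number"}},"required":["plan"]}

```bash
mkdir -p pics; python3 - <<'E'
from station import bot
import cv2,numpy as np
o=bot.get_obs()
for k,v in o.items(): print(k,np.round(v,4))
print(bot.pinch_z)
for n in ("side","top"):
    p,d=bot.read_camera(n)
    cv2.imwrite(f"pics/{n}0.png",p[:,:,::-1]); np.savez(f"{n}0.npz",p=p,d=d)
    m=bot.camera_model(n); print(n,m)
E
ls
```

```text
t 0.0
q [-1.4141  0.4779  0.0224  1.5565 -0.0115  1.1093 -0.0831]
joint_vel [-0.0012 -0.      0.      0.0015  0.0002  0.0002  0.0003]
joint_torque [ 3.00000e-04 -5.96466e+01  1.60840e+00 -2.81185e+01  1.25000e-02
  9.80000e-03 -0.00000e+00]
eef_pos [0.1765 0.6509 0.2303]
tool_rot [ 0.7009  0.0927  0.701  -0.094 ]
contact_force [-0.4742  0.3752  0.8887]
torque [ 0.0191 -0.0519 -0.0368]
gripper_width 0.9973
0.0187
side {'mtx': array([[433.09116939,   0.        , 315.49317549],
       [  0.        , 433.09116939, 243.44612853],
       [  0.        ,   0.        ,   1.        ]]), 'origin': array([0.48723547, 0.57031509, 0.74387626]), 'rotation': array([-0.08802785, -0.02911276,  0.34529459,  0.9339032 ])}
top {'mtx': array([[600.87339723,   0.        , 317.15728871],
       [  0.        , 600.87339723, 238.50693903],
       [  0.        ,   0.        ,   1.        ]]), 'origin': array([0.50679378, 0.02135634, 1.24879332]), 'rotation': array([-0.70428524, -0.01837495,  0.02969593,  0.70905769])}
pics
side0.npz
top0.npz
```

View pics/side0.png

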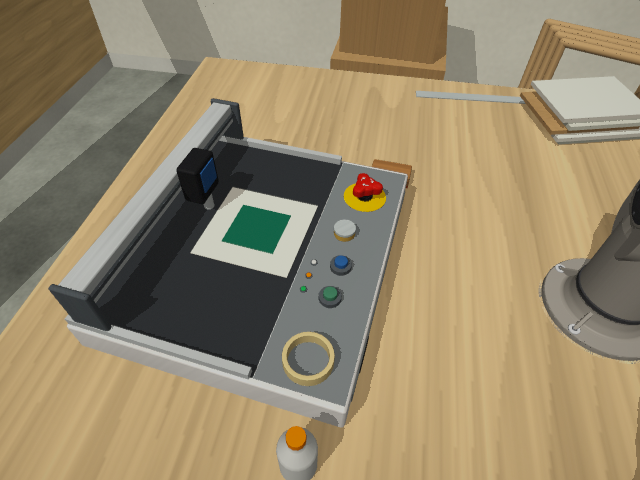

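View pics/top0.png

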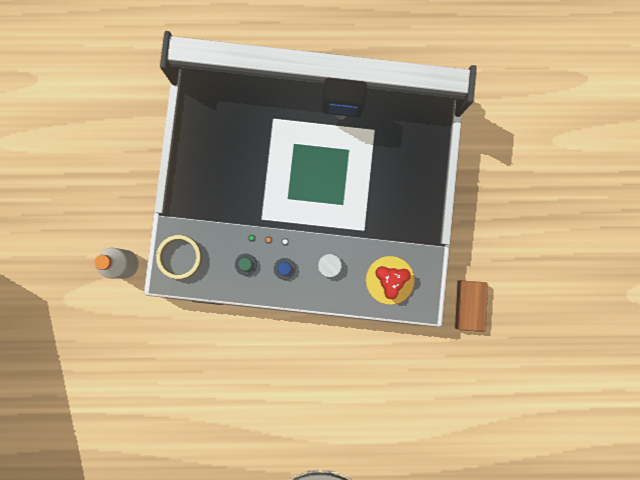

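```bash
cat > h.py <<'E'
from station import bot
import cv2,numpy as np
from scipy.spatial.transform import Rotation as R
def cam(n):
    m=bot.camera_model(n); q=m['rotation']; return m['mtx'],np.array(m['origin']),R.from_quat([q[1],q[2],q[3],q[0]]).as_matrix()
def ray(n,uv):
    K,o,Rm=cam(n); uv=np.atleast_2d(uv).astype(float)
    d=np.c_[(uv[:,0]-K[0,2])/K[0,0],-(uv[:,1]-K[1,2])/K[1,1],-np.ones(len(uv))]
    return o,d@Rm.T
def onz(n,uv,z):
    o,d=ray(n,uv); return o+d*((z-o[2])/d[:,2])[:,None]
def proj(n,P):
    K,o,Rm=cam(n); c=(np.atleast_2d(P)-o)@Rm; return np.c_[K[0,0]*c[:,0]/-c[:,2]+K[0,2],K[1,1]*-c[:,1]/-c[:,2]+K[1,2]]
def cloud(n,d):
    v,u=np.mgrid[:480,:640]; o,r=ray(n,np.c_[u.ravel(),v.ravel()]); return (o+r*d.ravel()[:,None]).reshape(480,640,3)
def comps(mask,minA=40):
    n,l,s,c=cv2.connectedComponentsWithStats(mask.astype(np.uint8)); return [(s[i,4],c[i],l==i,s[i,:4]) for i in range(1,n) if s[i,4]>=minA]
E
python3 - <<'E'
from h import *
for n in("side","top"):
    z=np.load(n+"0.npz"); p,d=z['p'],z['d']; P=cloud(n,d)
    hsv=cv2.cvtColor(p,cv2.COLOR_RGB2HSV); H,S,V=[hsv[...,i].astype(int) for i in range(3)]
    ms=dict(red=((H<6)|(H>174))&(S>180)&(V>90),yellow=(H>20)&(H<28)&(S>190)&(V>120),blue=(H>100)&(H<125)&(S>120)&(V>60),green=(H>60)&(H<90)&(S>90)&(V>40),orange=(H>6)&(H<18)&(S>200)&(V>150))
    for k,m in ms.items():
        for A,c,mm,b in comps(m):
            print(n,k,A,np.round(c,1),b,'medP',np.round(np.median(P[mm&(d>0)],0),3),'onz .107',np.round(onz(n,c,.107)[0],4),'onz .085',np.round(onz(n,c,.085)[0],4), 'zmax', np.round(np.percentile(P[mm][:,2],98),4))
    m=ms['red']|ms['yellow']
    if n=='top':
        y=max(comps(m),key=lambda c:c[0]) 
        cs,_=cv2.findContours(y[2].astype(np.uint8),cv2.RETR_EXTERNAL,cv2.CHAIN_APPROX_NONE); c=max(cs,key=cv2.contourArea)
        e=cv2.fitEllipse(c); print('ellipse',e,onz('top',e[0],.085))
    x,y=(360,190) if n=='side' else (390,280)
    s=40; cv2.imwrite(f"pics/{n}_z.png",cv2.resize(p[y-s:y+s,x-s:x+s,::-1],(560,560),interpolation=cv2.INTER_CUBIC))
E
```

```text
side red 440 [366.3 186.4] [353 173  30  24] medP [ 0.506 -0.125  0.127] onz .107 [ 0.5052 -0.1482  0.107 ] onz .085 [ 0.5058 -0.173   0.085 ] zmax 0.1313
side yellow 568 [363.6 200.7] [344 184  42  28] medP [ 0.506 -0.122  0.087] onz .107 [ 0.5059 -0.1024  0.107 ] onz .085 [ 0.5065 -0.1256  0.085 ] zmax 0.0895
side blue 320 [207.9 174.5] [200 158  16  35] medP [ 0.815 -0.042  0.179] onz .107 [ 0.8573 -0.1196  0.107 ] onz .085 [ 0.8701 -0.1434  0.085 ] zmax 0.2004
side blue 142 [340.8 261.7] [335 256  13  13] medP [0.529 0.069 0.106] onz .107 [0.5291 0.0692 0.107 ] onz .085 [0.5305 0.0518 0.085 ] zmax 0.109
side green 2081 [256.5 228.5] [222 205  69  49] medP [0.713 0.001 0.087] onz .107 [0.7063 0.018  0.107 ] onz .085 [ 0.7138 -0.0011  0.085 ] zmax 0.0897
side green 162 [329.7 293.4] [323 287  14  14] medP [0.538 0.143 0.106] onz .107 [0.5378 0.1431 0.107 ] onz .085 [0.5396 0.1284 0.085 ] zmax 0.1092
side orange 79 [296.8 430.7] [286 426  20  14] medP [0.543 0.391 0.14 ] onz .107 [0.5454 0.3811 0.107 ] onz .085 [0.5474 0.3745 0.085 ] zmax 0.1422
side orange 43 [293.6 446. ] [286 440
[... 177 characters left out ...]
.128] onz .107 [ 0.5054 -0.1397  0.107 ] onz .085 [ 0.5054 -0.1428  0.085 ] zmax 0.1334
top blue 128 [283.8 268.1] [278 262  13  13] medP [0.529 0.066 0.107] onz .107 [0.5286 0.0664 0.107 ] onz .085 [0.529  0.0673 0.085 ] zmax 0.1117
top green 2976 [318. 174.] [288 144  61  60] medP [ 0.712 -0.     0.088] onz .107 [7.085e-01 2.000e-04 1.070e-01] onz .085 [ 7.124e-01 -2.000e-04  8.500e-02] zmax 0.0924
top green 115 [244.5 263.6] [239 258  12  12] medP [0.537 0.142 0.107] onz .107 [0.5377 0.1409 0.107 ] onz .085 [0.5383 0.1432 0.085 ] zmax 0.1118
ellipse ((392.1572570800781, 279.52862548828125), (30.13165283203125, 30.497777938842773), 92.56214904785156) [[ 0.50547434 -0.14224153  0.085     ]]
```

View pics/top_z.png

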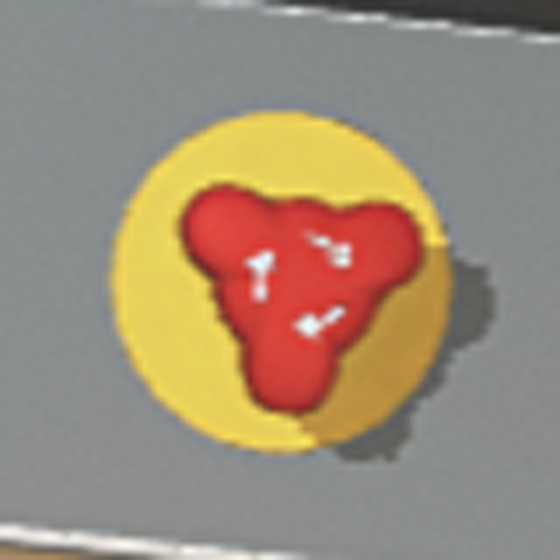

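View pics/side_z.png

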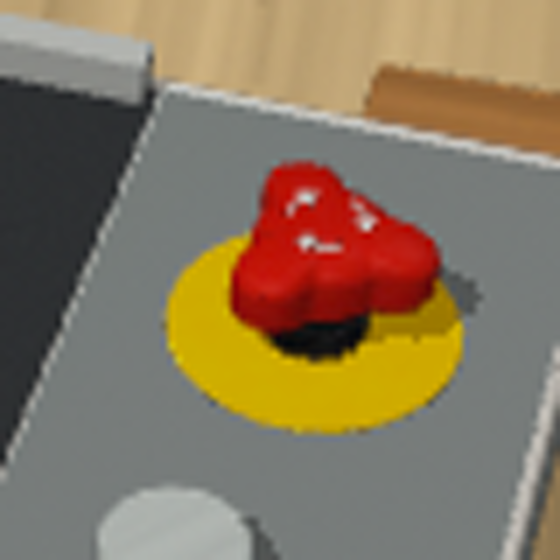

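```bash
python3 - <<'E'
from h import *
q=bot.get_obs()['tool_rot']; print('tool axes cols\n',np.round(R.from_quat([*q[1:],q[0]]).as_matrix(),3))
z=np.load("top0.npz"); p,d=z['p'],z['d']
hsv=cv2.cvtColor(p,cv2.COLOR_RGB2HSV); H,S,V=[hsv[...,i].astype(int) for i in range(3)]
red=((H<8)|(H>172))&(S>140)&(V>90)
yel=(H>15)&(H<30)&(S>150)
win=np.zeros_like(red); win[245:315,355:425]=1
m=((red|yel)&win).astype(np.uint8)
A,c,mm,b=max(comps(m),key=lambda c:c[0])
cs,_=cv2.findContours(mm.astype(np.uint8),cv2.RETR_EXTERNAL,cv2.CHAIN_APPROX_NONE); cc=max(cs,key=cv2.contourArea)
e=cv2.fitEllipse(cc); Y=onz('top',e[0],.085)[0]; print('yellow top',e,Y, 'diam',np.ptp(onz('top',cc[:,0],.085),axis=0))
A,c,mm,b=max(comps(red&win.astype(bool)),key=lambda c:c[0])
cs,_=cv2.findContours(mm.astype(np.uint8),cv2.RETR_EXTERNAL,cv2.CHAIN_APPROX_NONE); cc=max(cs,key=cv2.contourArea)[:,0]
W=onz('top',cc,.118)
print('red centroid on .118',onz('top',c,.118)[0])
Cc=onz('top',c,.118)[0][:2]
r=np.hypot(*(W[:,:2]-Cc).T); a=np.arctan2(W[:,1]-Cc[1],W[:,0]-Cc[0])
ph=np.angle(np.sum((r-r.mean())*np.exp(3j*a)))/3
print('rmax',r.max(),'lobes deg',np.degrees(ph)+np.array([0,120,240]))
z=np.load("side0.npz"); p=z['p']
hsv=cv2.cvtColor(p,cv2.COLOR_RGB2HSV); H,S,V=[hsv[...,i].astype(int) for i in range(3)]
# yellow side outer contour hull
yel=(H>15)&(H<30)&(S>190)&(V>100); win=np.zeros_like(yel); win[165:220,335:395]=1
A,c,mm,b=max(comps(yel&win.astype(bool)),key=lambda c:c[0])
cs,_=cv2.findContours(mm.astype(np.uint8),cv2.RETR_EXTERNAL,cv2.CHAIN_APPROX_NONE); cc=max(cs,key=cv2.contourArea)
W=onz('side',cv2.convexHull(cc)[:,0],.085); print('yellow side', (W.max(0)+W.min(0))/2,np.ptp(W,axis=0))
(c0,rr)=cv2.minEnclosingCircle(W[:,:2].astype(np.float32)); print(c0,rr)
E
```

```text
tool axes cols
 [[-0.     0.262  0.965]
 [-0.002  0.965 -0.262]
 [-1.    -0.002  0.   ]]
yellow top ((389.79351806640625, 279.9441223144531), (46.3057975769043, 46.97444534301758), 155.83363342285156) [ 0.50470524 -0.13764279  0.085     ] diam [0.09083732 0.08949788 0.        ]
red centroid on .118 [ 0.5049471  -0.13722128  0.118     ]
rmax 0.03473374810754788 lobes deg [ 53.65860935 173.65860935 293.65860935]
yellow side [ 0.50642088 -0.13467847  0.085     ] [0.09224595 0.08283662 0.        ]
(0.506446123123169, -0.13975760340690613) 0.04659819230437279
```

Request:
step_arm --pt "0 -0.4 0.4 0 0 0" --pt "0 -0.8 0.8 0 0 0" --pt "0 -1 1 0 0 0" --pt "0 -1 1 0 0 0" --pt "0 -1 1 0 0 0" --pt "0 -1 1 0 0 0" --pt "0 -1 1 0 0 0" --pt "0 -1 0.8 0 0 0" --fingers 1 --force 30

```text
t: 1.1
eef_pos: [0.3724, 0.2981, 0.2312]
tool_rot: [0.701, 0.094, 0.701, -0.094]
contact_force: [1.2, -0.5, 0.2]
gripper_width: -0.004
```

Request:
step_arm --pt "0 -1 0.6 0 0 0" --pt "0 -1 0.6 0 0 0" --pt "0 -1 0.6 0 0 0" --pt "0 -1 0.6 0 0 0" --pt "0 -1 0.6 0 0 0" --pt "0 -1 0.6 0 0 0" --pt "0 -1 0.6 0 0 0" --pt "0 -1 0.6 0 0 0"

```text
t: 2.1
eef_pos: [0.4731, -0.0603, 0.2312]
tool_rot: [0.701, 0.093, 0.701, -0.093]
contact_force: [0.4, -0.2, 0.2]
gripper_width: 0.001
```

```bash
cat >> h.py <<'E'
def to(P):
    o=bot.get_obs(); q=o['tool_rot']; M=R.from_quat([*q[1:],q[0]]).as_matrix()
    print('t',round(o['t'],2),'pos',np.round(o['eef_pos'],4),'yaw of tool y',round(float(np.degrees(np.arctan2(M[1,1],M[0,1]))),2),'F',np.round(o['contact_force'],1))
    print('units',np.round(M.T@(np.array(P)-o['eef_pos'])/.04,3),'q',np.round(o['q'],2))
E
python3 -c "
from h import *
to([.505,-.1375,.17])"
```

```text
t 2.1 pos [ 0.4731 -0.0603  0.2312] yaw of tool y 74.84 F [ 0.4 -0.2  0.2]
units [ 1.53  -1.655  1.275] q [-0.45  0.15  0.5   2.04 -0.09  0.97  1.4 ]
```

Request:
step_arm --pt "0 -0.83 0.64 0 0 0" --pt "0 -0.825 0.635 0 0 0" --pt "0.5 0 0 -0.0123 0 0" --pt "0.6 0 0 -0.0124 0 0" --pt "0.43 0 0 0 0 0"

```text
t: 2.72
eef_pos: [0.5044, -0.136, 0.1688]
tool_rot: [0.706, 0.039, 0.707, -0.039]
contact_force: [-0.6, -0.6, -0.3]
gripper_width: 0.004
```

```bash
python3 -c "
from h import *
for n in ('top','side'):
    p,d=bot.read_camera(n); 
    s=100; x,y=(360,170) if n=='side' else (390,280)
    y=max(y,s); cv2.imwrite(f'pics/{n}1.png',cv2.resize(p[y-s:y+s,x-s:x+s,::-1],(600,600),interpolation=cv2.INTER_CUBIC))
to([.505,-.1375,.13])"
```

```text
t 2.83 pos [ 0.5036 -0.1357  0.1683] yaw of tool y 83.63 F [-0.6 -0.3 -0.9]
units [ 0.957 -0.041  0.045] q [-0.26  0.33  0.5   2.01 -0.2   0.86  1.8 ]
```

View pics/side1.png

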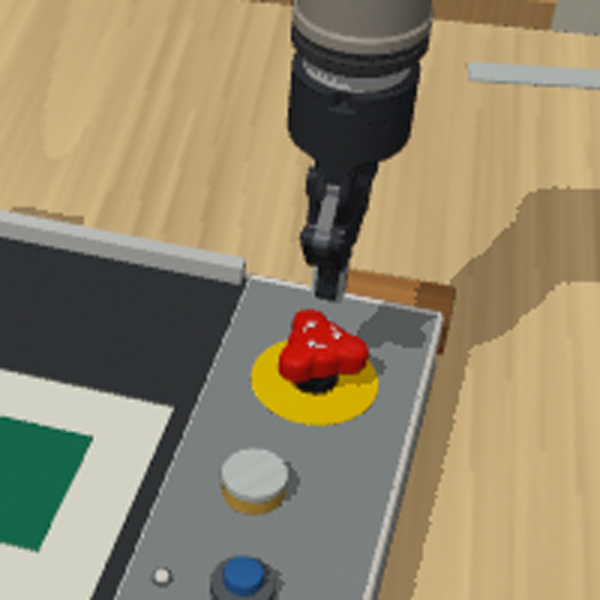

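View pics/top1.png

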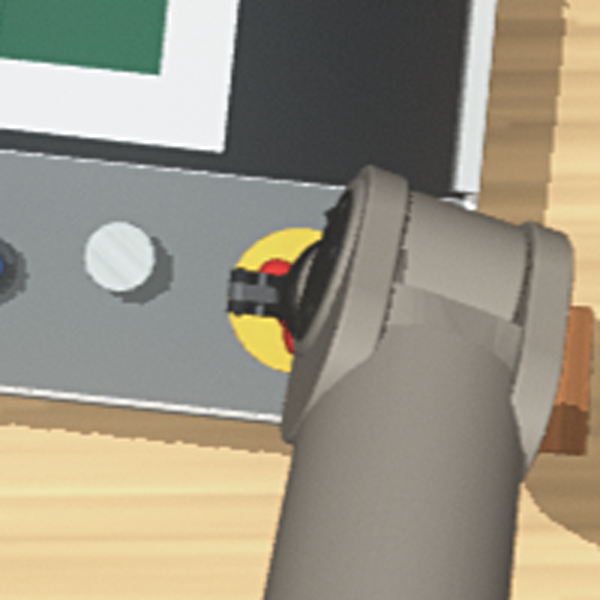

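Request:
step_arm --pt "0.4 -0.04 0.045 0 0 0" --pt "0.35 0 0 0 0 0" --pt "0.1 0 0 0 0 0" --pt "0.05 0 0 0 0 0" --pt "0.03 0 0 0 0 0" --pt "0.03 0 0 0 0 0"

```text
t: 3.58
eef_pos: [0.5068, -0.1379, 0.1319]
tool_rot: [0.706, 0.039, 0.706, -0.039]
contact_force: [-0.4, 0.6, 0.3]
gripper_width: -0.003
```

Request:
step_arm --pt "0.04 0 0 0 0 0" --pt "0.04 0 0 0 0 0" --pt "0.04 0 0 0 0 0" --pt "0.04 0 0 0 0 0"

```text
t: 4.08
eef_pos: [0.507, -0.138, 0.1262]
tool_rot: [0.706, 0.039, 0.706, -0.039]
contact_force: [-3.3, 1.3, 7.8]
gripper_width: 0.001
```

Request:
step_arm --pt "0.04 0 0 0 0 0" --pt "0.04 0 0 0 0 0" --pt "0.03 0 0 0 0 0" --pt "0.03 0 0 0 0 0"

```text
t: 4.58
eef_pos: [0.507, -0.138, 0.1205]
tool_rot: [0.706, 0.039, 0.706, -0.039]
contact_force: [-2.7, 1.9, 10.9]
gripper_width: 0.001
```

Request:
step_arm --pt "0.02 0 0 0 0 0" --pt "0 0 0 0 0 0"

```text
t: 4.82
eef_pos: [0.507, -0.138, 0.12]
tool_rot: [0.706, 0.039, 0.706, -0.039]
contact_force: [-3.8, 0.9, 12.0]
gripper_width: -0.001
```

Pressed in about 10 mm. I'll lift off and see whether it stays in.

Request:
step_arm --pt "-0.1 0 0 0 0 0" --pt "-0.4 0 0 0 0 0" --pt "-0.6 0 0 0 0 0" --pt "0 -0.8 -0.6 0 0 0" --pt "0 -0.4 -0.4 0 0 0" --pt "0 0 0 0 0 0"

```text
t: 5.58
eef_pos: [0.46, -0.1822, 0.163]
tool_rot: [0.706, 0.04, 0.706, -0.04]
contact_force: [0.7, 0.4, 0.8]
gripper_width: 0.004
```

```bash
python3 - <<'E'
from h import *
n='side'; p,d=bot.read_camera(n); P=cloud(n,d)
hsv=cv2.cvtColor(p,cv2.COLOR_RGB2HSV); H,S,V=[hsv[...,i].astype(int) for i in range(3)]
red=((H<6)|(H>174))&(S>180)&(V>90)
for A,c,mm,b in comps(red): print(A,c,b,'z pct',np.round(np.percentile(P[mm][:,2],[50,75,90,98]),4))
p0=np.load('side0.npz');P0=cloud(n,p0['d']);hsv=cv2.cvtColor(p0['p'],cv2.COLOR_RGB2HSV); H,S,V=[hsv[...,i].astype(int) for i in range(3)]
red=((H<6)|(H>174))&(S>180)&(V>90)
for A,c,mm,b in comps(red): print('before',A,c,b,'z pct',np.round(np.percentile(P0[mm][:,2],[50,75,90,98]),4))
x,y,s=360,170,100; cv2.imwrite('pics/side2.png',cv2.resize(p[y-s:y+s,x-s:x+s,::-1],(600,600),interpolation=cv2.INTER_CUBIC))
to([.505,-.1375,.13])
# push start in lobe frame
a=np.radians(173.7); e=np.array([np.cos(a),np.sin(a)]); t=np.array([np.sin(a),-np.cos(a)])
for tan in (-37,-30,-27): 
  C=np.array([.505,-.1375])+e*.032+t*tan*1e-3; print(tan,C); to([*C,.1])
E
```

```text
439 [365.9476082  188.97494305] [353 176  29  24] z pct [0.1192 0.1217 0.1228 0.1241]
before 440 [366.25227273 186.37954545] [353 173  30  24] z pct [0.1269 0.129  0.13   0.1313]
t 5.62 pos [ 0.4613 -0.1812  0.163 ] yaw of tool y 83.64 F [0.6 0.3 0.1]
units [0.826 1.206 0.965] q [-0.19  0.29  0.52  2.07 -0.2   0.83  1.91]
-37 [ 0.46913308 -0.17076506]
t 5.62 pos [ 0.4613 -0.1812  0.163 ] yaw of tool y 83.64 F [0.6 0.3 0.1]
units [1.575 0.28  0.166] q [-0.19  0.29  0.52  2.07 -0.2   0.83  1.91]
-30 [ 0.46990122 -0.16380733]
t 5.62 pos [ 0.4613 -0.1812  0.163 ] yaw of tool y 83.64 F [0.6 0.3 0.1]
units [1.575 0.455 0.166] q [-0.19  0.29  0.52  2.07 -0.2   0.83  1.91]
-27 [ 0.47023042 -0.16082545]
t 5.62 pos [ 0.4613 -0.1812  0.163 ] yaw of tool y 83.64 F [0.6 0.3 0.1]
units [1.575 0.53  0.166] q [-0.19  0.29  0.52  2.07 -0.2   0.83  1.91]
```

View pics/side2.png

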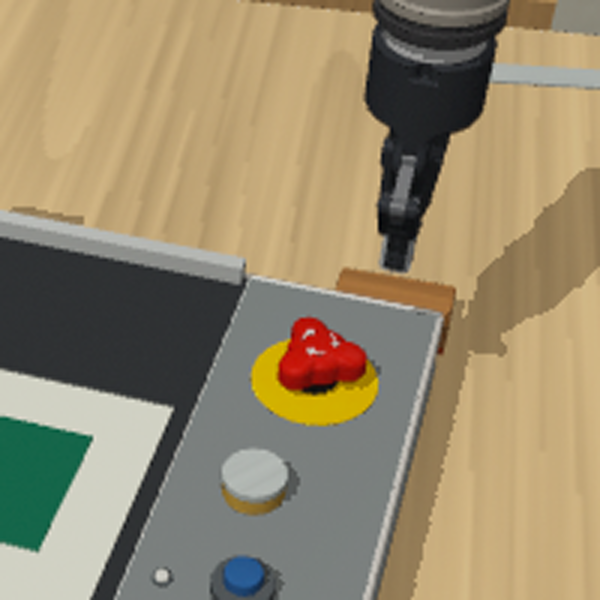

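Request:
step_arm --pt "0.2 0.14 0.08 0 0 0" --pt "0.4 0.14 0.08 0 0 0" --pt "0.5 0 0 0 0 0" --pt "0.35 0 0 0 0 0" --pt "0.12 0 0 0 0 0" --pt "0 0 0 0 0 0"

```text
t: 6.38
eef_pos: [0.4691, -0.1708, 0.0998]
tool_rot: [0.706, 0.039, 0.706, -0.039]
contact_force: [-1.1, -0.5, 0.3]
gripper_width: -0.001
```

```bash
cat >> h.py <<'E'
def lf(C=(.505,-.1375),a=173.7):
    o=bot.get_obs(); p=np.array(o['eef_pos'])[:2]-C; a=np.radians(a); print('lobe frame rad,tan mm',np.round([p@[np.cos(a),np.sin(a)]*1e3,p@[np.sin(a),-np.cos(a)]*1e3],1),'r',round(np.hypot(*p)*1e3,1))
E
python3 - <<'E'
from h import *
p,d=bot.read_camera('side'); x,y,s=360,170,60; cv2.imwrite('pics/side3.png',cv2.resize(p[y-s:y+s,x-s:x+s,::-1],(600,600),interpolation=cv2.INTER_CUBIC))
p,d=bot.read_camera('top'); x,y,s=390,280,60; cv2.imwrite('pics/top3.png',cv2.resize(p[y-s:y+s,x-s:x+s,::-1],(600,600),interpolation=cv2.INTER_CUBIC))
to([.47,-.1638,.1]);lf()
E
```

```text
t 6.47 pos [ 0.4695 -0.171   0.1004] yaw of tool y 83.7 F [-0.5  0.1  0.1]
units [ 0.011  0.18  -0.008] q [-0.15  0.4   0.47  2.11 -0.28  0.69  1.96]
lobe frame rad,tan mm [ 31.6 -37.2] r 48.8
```

View pics/side3.png

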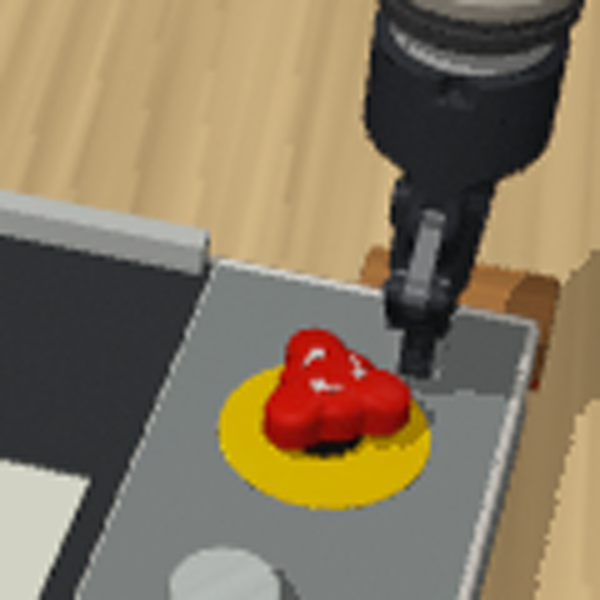

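View pics/top3.png

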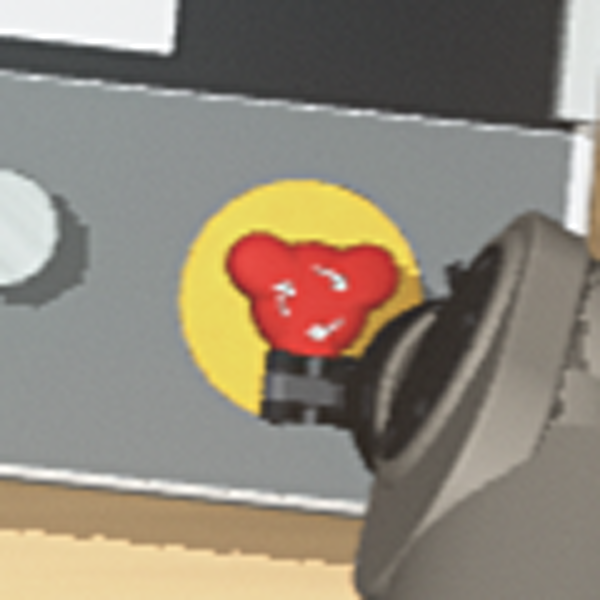

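Request:
step_arm --pt "0 0.07 0.01 0 0 0" --pt "0 0.06 0 0 0 0" --pt "0 0.05 0 0 0 0" --pt "0 0.05 0 0 0 0"

```text
t: 6.98
eef_pos: [0.4706, -0.1615, 0.1002]
tool_rot: [0.706, 0.039, 0.706, -0.039]
contact_force: [-0.3, -0.7, -0.5]
gripper_width: 0.001
```

Request:
step_arm --pt "0 0.05 0 0 0 0" --pt "0 0.05 0 0 0 0"

```text
t: 7.22
eef_pos: [0.4708, -0.1581, 0.1001]
tool_rot: [0.706, 0.039, 0.706, -0.039]
contact_force: [0.0, -0.4, 0.2]
gripper_width: -0.002
```

Request:
step_arm --pt "0 0.05 0 0 0 0" --pt "0 0.05 0 0 0 0"

```text
t: 7.48
eef_pos: [0.4714, -0.1537, 0.1001]
tool_rot: [0.706, 0.039, 0.706, -0.039]
contact_force: [-1.9, -3.1, 0.9]
gripper_width: 0.001
```

Request:
step_arm --pt "0 0.057 -0.033 0.0111 0 0" --pt "0 0.057 -0.033 0.0111 0 0" --pt "0 0.057 -0.033 0.0111 0 0" --pt "0 0.057 -0.033 0.0111 0 0"

```text
t: 7.98
eef_pos: [0.4681, -0.144, 0.1001]
tool_rot: [0.694, 0.137, 0.694, -0.138]
contact_force: [-1.0, -1.6, 1.4]
gripper_width: 0.005
```

```bash
python3 -c "
from h import *
to([.47,-.1638,.1]);lf()"
```

```text
t 7.97 pos [ 0.4681 -0.144   0.1001] yaw of tool y 67.58 F [-1.  -1.6  1.4]
units [ 0.004 -0.439  0.233] q [-0.27  0.4   0.54  2.13 -0.32  0.69  1.66]
lobe frame rad,tan mm [ 36.  -10.5] r 37.5
```

Request:
step_arm --pt "0 0.057 -0.033 0.0111 0 0" --pt "0 0.057 -0.033 0.0111 0 0" --pt "0 0.057 -0.033 0.0111 0 0"

```text
t: 8.35
eef_pos: [0.4675, -0.1362, 0.1001]
tool_rot: [0.675, 0.209, 0.675, -0.209]
contact_force: [0.1, -1.8, 0.8]
gripper_width: 0.001
```

```bash
cat > see.py <<'E'
import sys
from h import *
n='side'; p,d=bot.read_camera(n); P=cloud(n,d)
hsv=cv2.cvtColor(p,cv2.COLOR_RGB2HSV); H,S,V=[hsv[...,i].astype(int) for i in range(3)]
red=((H<6)|(H>174))&(S>180)&(V>90)
for A,c,mm,b in comps(red): print(A,c,b,'z pct',np.round(np.percentile(P[mm][:,2],[50,75,90,98]),4))
x,y,s=360,170,60; cv2.imwrite(f'pics/side{sys.argv[1]}.png',cv2.resize(p[y-s:y+s,x-s:x+s,::-1],(600,600),interpolation=cv2.INTER_CUBIC))
to([.505,-.1375,.13]);lf()
E
python3 see.py 4
```

```text
385 [364.08051948 187.64675325] [350 177  28  22] z pct [0.1261 0.1287 0.1301 0.1316]
t 8.4 pos [ 0.4676 -0.1357  0.1001] yaw of tool y 55.47 F [-0.7 -3.2  0.7]
units [-0.749  0.494  0.795] q [-0.33  0.41  0.59  2.14 -0.35  0.69  1.47]
lobe frame rad,tan mm [37.4 -2.4] r 37.4
```

View pics/side4.png

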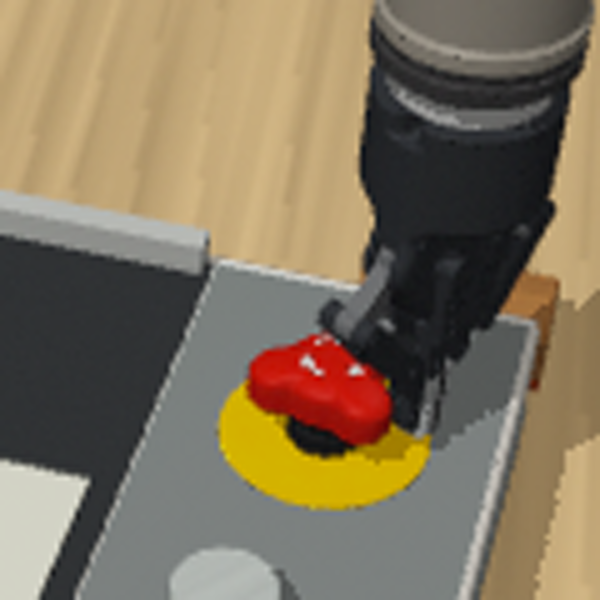

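Request:
step_arm --pt "0 -0.081 0.057 -0.0167 0 0" --pt "0 -0.081 0.057 -0.0167 0 0" --pt "0 -0.081 0.057 -0.0167 0 0" --pt "0 -0.081 0.057 -0.0167 0 0" --pt "0 -0.081 0.052 -0.0133 0 0" --pt "0 -0.2 -0.1 0 0 0" --pt "0 -0.2 -0.2 0 0 0" --pt "0 0 0 0 0 0"

```text
t: 9.4
eef_pos: [0.4572, -0.1704, 0.1]
tool_rot: [0.706, 0.034, 0.707, -0.034]
contact_force: [-0.4, 0.2, 0.5]
gripper_width: -0.0
```

```bash
python3 see.py 5
```

```text
440 [366.24090909 186.43409091] [353 173  30  25] z pct [0.1268 0.1288 0.1299 0.131 ]
t 9.45 pos [ 0.4579 -0.1699  0.1001] yaw of tool y 84.5 F [ 0.7  0.8 -0.3]
units [-0.748  0.92   1.094] q [-0.15  0.38  0.46  2.13 -0.27  0.68  1.97]
lobe frame rad,tan mm [ 43.3 -37.4] r 57.2
```

View pics/side5.png

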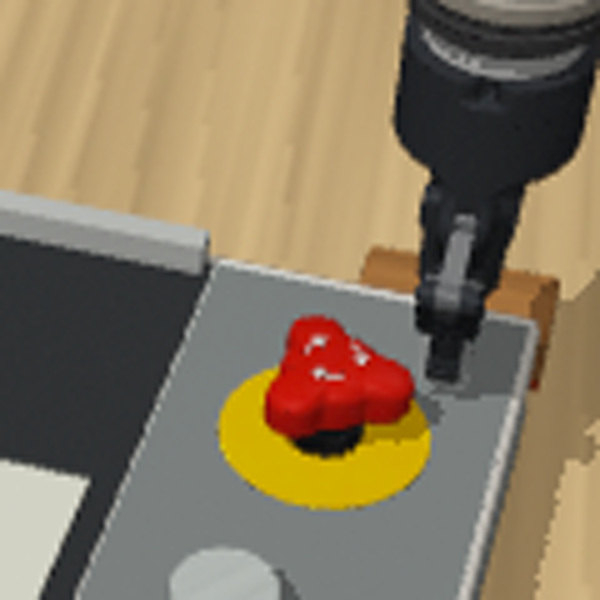

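Request:
step_arm --pt "-0.6 0 0 0 0 0" --pt "-1 0 0 0 0 0" --pt "-0.4 0.5 0.2 0 0 0" --pt "0 1 0.2 0 0 0" --pt "0 1 0.2 0 0 0" --pt "0 1 0.2 0 0 0" --pt "0 1 0.2 0 0 0" --pt "0 1 0.2 0 0 0"

```text
t: 10.45
eef_pos: [0.5272, 0.0466, 0.1802]
tool_rot: [0.706, 0.033, 0.706, -0.033]
contact_force: [0.6, -0.4, 0.7]
gripper_width: -0.001
```

```bash
python3 -c "
from h import *
to([.5288,.0673,.107])"
```

```text
t 10.45 pos [0.5272 0.0466 0.1802] yaw of tool y 84.6 F [ 0.6 -0.4  0.7]
units [ 1.829  0.517 -0.01 ] q [-0.56  0.31  0.43  1.98 -0.17  0.88  1.43]
```

Request:
step_arm --pt "0 0.3 0 0 0 0" --pt "0.4 0.22 -0.01 0 0 0" --pt "0.7 0 0 0 0 0" --pt "0.35 0 0 0 0 0" --pt "0.15 0 0 0 0 0" --pt "0.05 0 0 0 0 0" --pt "0 0 0 0 0 0"

```text
t: 11.32
eef_pos: [0.529, 0.0654, 0.1146]
tool_rot: [0.707, 0.034, 0.706, -0.033]
contact_force: [0.3, 0.3, 0.3]
gripper_width: -0.002
```

```bash
python3 - <<'E'
from h import *
p,d=bot.read_camera('side'); x,y,s=340,255,60; cv2.imwrite('pics/side6.png',cv2.resize(p[y-s:y+s,x-s:x+s,::-1],(600,600),interpolation=cv2.INTER_CUBIC))
to([.5288,.0673,.107]); print(proj('side',bot.get_obs()['eef_pos']))
E
```

```text
t 11.38 pos [0.529  0.0654 0.1147] yaw of tool y 84.56 F [-0.1 -0.8  0.5]
units [ 0.192  0.046 -0.01 ] q [-0.55  0.41  0.39  2.02 -0.22  0.75  1.45]
[[341.31749727 257.59866639]]
```

View pics/side6.png

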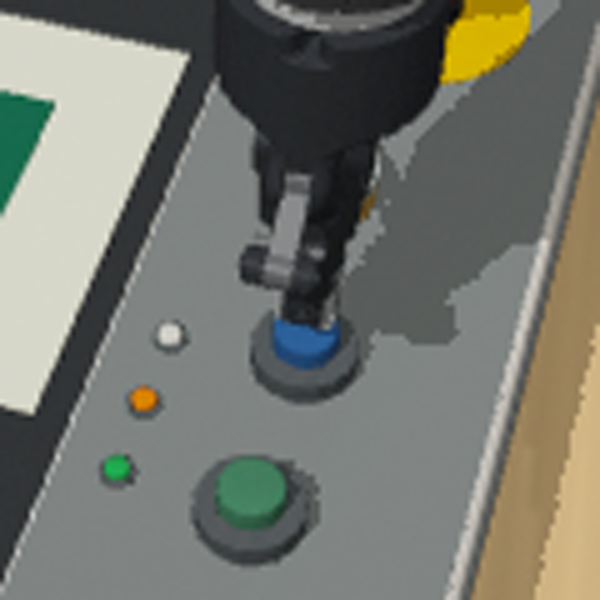

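Over the blue button, about 8 mm above it. I'll press slowly to the end of its travel.

Request:
step_arm --pt "0.1 0.04 0 0 0 0" --pt "0.05 0 0 0 0 0" --pt "0.05 0 0 0 0 0" --pt "0.04 0 0 0 0 0" --pt "0.04 0 0 0 0 0" --pt "0.03 0 0 0 0 0"

```text
t: 12.12
eef_pos: [0.5287, 0.0673, 0.1018]
tool_rot: [0.706, 0.033, 0.706, -0.033]
contact_force: [-0.9, 0.6, 4.2]
gripper_width: -0.001
```

Request:
step_arm --pt "0.03 0 0 0 0 0" --pt "0.03 0 0 0 0 0" --pt "0.01 0 0 0 0 0" --pt "0 0 0 0 0 0"

```text
t: 12.62
eef_pos: [0.5288, 0.0673, 0.1007]
tool_rot: [0.706, 0.034, 0.706, -0.033]
contact_force: [-8.7, 0.7, 23.0]
gripper_width: 0.002
```

Request:
step_arm --pt "-0.1 0 0 0 0 0" --pt "-0.3 0 0 0 0 0" --pt "-0.7 0 0 0 0 0" --pt "-1 0 0 0 0 0" --pt "-1 0 0 0 0 0" --pt "0 0 -1 0 0 0" --pt "0 0 -0.8 0 0 0" --pt "0 0 0 0 0 0"

```text
t: 13.62
eef_pos: [0.4551, 0.0738, 0.223]
tool_rot: [0.706, 0.033, 0.707, -0.033]
contact_force: [2.3, -0.3, 0.1]
gripper_width: -0.002
```

```bash
python3 - <<'E'
from h import *
for n in('side','top'):
    p,d=bot.read_camera(n); P=cloud(n,d); cv2.imwrite(f'pics/{n}7.png',p[:,:,::-1])
    hsv=cv2.cvtColor(p,cv2.COLOR_RGB2HSV); H,S,V=[hsv[...,i].astype(int) for i in range(3)]
    for k,m in dict(red=((H<6)|(H>174))&(S>180)&(V>90),blue=(H>100)&(H<125)&(S>120)&(V>60),green=(H>60)&(H<90)&(S>90)&(V>40)).items():
        for A,c,mm,b in comps(m): print(n,k,A,np.round(c,1),b,np.round(np.median(P[mm],0),3))
    p0=np.load(n+'0.npz')['p']; df=cv2.absdiff(p,p0).max(2)>60
    for A,c,mm,b in comps(df,60): print('diff',A,np.round(c),b)
to([.5288,.0673,.107])
E
```

```text
side red 438 [366.2 186.4] [353 173  29  25] [ 0.507 -0.125  0.127]
side blue 322 [207.9 174.6] [200 158  16  35] [ 0.816 -0.041  0.179]
side blue 142 [340.8 261.7] [335 256  13  13] [0.529 0.069 0.106]
side green 2081 [256.5 228.5] [222 205  69  49] [0.713 0.001 0.087]
side green 161 [329.7 293.3] [323 287  14  14] [0.538 0.143 0.107]
diff 5726 [458.  30.] [395   0 141  72]
diff 6528 [407. 133.] [375  72  79 158]
diff 371 [635. 208.] [618 180  22  56]
top red 494 [392.6 279.8] [377 267  33  32] [ 0.507 -0.135  0.129]
top blue 130 [283.9 268.2] [278 262  13  13] [0.529 0.066 0.107]
top green 2978 [318.1 174. ] [288 144  61  61] [ 0.712 -0.     0.088]
top green 120 [244.6 263.8] [239 258  12  13] [0.537 0.14  0.107]
diff 11954 [275. 398.] [214 281 117 199]
diff 101 [237. 301.] [215 291  54  16]
diff 7731 [459. 417.] [353 343 178 137]
diff 67 [324. 477.] [315 475  17   5]
t 13.72 pos [0.4575 0.0739 0.2233] yaw of tool y 84.59 F [ 0.4  0.9 -0.4]
units [2.911 0.003 1.786] q [-0.69  0.13  0.43  2.07 -0.07  0.95  1.26]
```

View pics/side7.png

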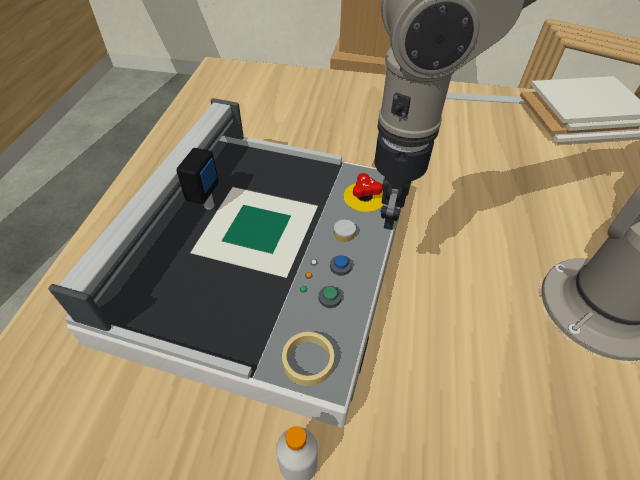

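View pics/top7.png

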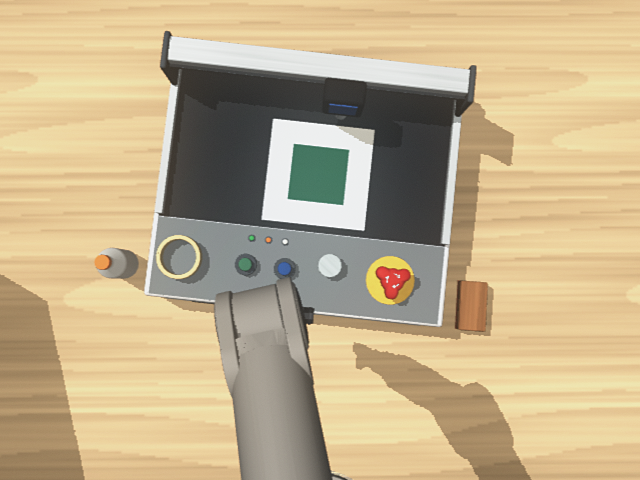

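```bash
python3 -c "
from station import bot
print(bot.hand_in())"
```

```text
the job is handed in; nothing more can be done
None
```

The emergency stop check is done, the cutter is re-armed with the blue button, and the job was handed in at about 13.7 s.

- **Press and latch:** I pressed the stop head to its full 10 mm travel at about 12 N. With the fingers off, the camera showed the crown about 7.5 mm lower than before, so it stayed latched (8 mm is nominal).
- **Release:** I pushed lobe b about 28° clockwise with the closed fingertips, at roughly 2–4 N. The crown rose back to 0.130 m, and after I backed the fingers off, the head also turned back to its starting position.
- **Reset:** I pressed the blue button to its end stop, about 6 mm in. The force reached 23 N at the stop, more than the 5 N it needs. It came back out to its original height.
- **Last pictures:** The red, blue and green controls are where they were at the start, to within half a pixel. Only the arm and its shadow had changed in the picture comparison, so the tin, tape, glue bottle and sanding block had not moved, and I never touched the green button. The gripper is clear of everything, and no check failed.

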